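# Re-clamp the mortar slab end-up in the slide-jaw clamp

## Robot

A 6-joint arm with a two-finger parallel gripper is mounted at the origin on a cart in front of the work surface, level with it; the furniture and walls round the work are solid. World frame = base frame: x ahead of the robot, y to its left, z up, the work surface at z = 0. Lengths are in m, angles in rad, forces in N, time in s.
With the tool pointing down it reaches from about 0.375 to 0.75 m from the base axis. Payload 9 kg.
Tool frame: the origin (TCP) lies on the centre line of the jaws, within the pads' length; the fingertips stand bot.tcp_to_tips ahead of it and the grasp point (between the pads) lies 6 mm ahead of it (bot.tcp_to_tips is the distance from the TCP to the fingertips, in m); z points along the fingers, y is the line along which they close (so a half turn about z gives the same grasp; the last joint's range is limited). The gripper opens to 85 mm and grips with 20 to 120 N. Pads are 22 mm wide; open, the fingers measure 114 mm over their backs; the gripper's body (76 mm by 85 mm) begins 54 mm behind the grasp point. The pads swing forward as they close: fully open they stand 13 mm farther back than shut.
Start: joints at [0.925, 0.104, 0.097, 1.564, 0, 1.353], TCP at [0.249, 0.546, 0.256] pointing down, gripper open.
Joint ranges: [-2.99, 2.99], [-0.84, 1.86], [-1.1, 1.16], [-1.84, 2.11], [-1.51, 1.56], [-3.14, 3.14]. Speed limits (rad/s): [2.22, 2.22, 2.57, 3.14, 3.14, 3.14].

## Interface

Orientations are given as a 3x3 rotation matrix whose columns are the frame's x, y, z axes.
In Python, from workcell import bot gives the robot as it stands.
- The arm moves only by the shell command python3 -m creep 'ROWS'. ROWS is JSON, a list of rows, each an object of numbers: "tx", "ty", "tz": the shift along the tool's x, y, z in m; "ax", "ay", "az": the turn, a rotation vector about the tool's x, y, z in rad; "grip": the finger opening in m, from 0 to 0.0854. In form: [{"tx": .., "ty": .., "tz": .., "ax": .., "ay": .., "az": .., "grip": ..}, ...]. A call has 1 to 12 rows; each row is the pose to reach, as a shift and turn from the pose commanded when the call began, along the tool's axes at that moment; what a row does not reach only later rows make up. A row lasts 1/12 s, in which the tool goes at most 41.7 mm and 7.16 degrees, less where a joint would pass 70% of its speed; a pose out of reach is approached as far as the arm can. A call with a gripper value outside its range is refused whole. The fingers move at their own pace and stop on an object; the grip force is fixed at half the most. Time passes only in rows, so rows that repeat a pose let the fingers close. It gives the time, the measured TCP pose, the force, the opening and the grip force at its end, in the units of the state.
- bot.sense(): the state, without advancing time (a new reading comes with each control period).
- bot.snapshot(name): name is "side" or "top" or "wrist"; returns a dict with "pixels" (480x640x3 uint8, red, green, blue), "z_map" (480x640 float32, m along the optical axis (not along the pixel's ray), 0 where there is no reading), "fx", "fy", "cx", "cy" (pixels), "distortion" ([k1, k2, p1, p2, k3] as OpenCV has them; the pictures are not rectified), "extrinsics" (4x4, takes a point from world to camera coordinates). Camera axes: x right, y up, looking along -z (the intrinsics and any distortion apply to the point x, -y, -z); pixel columns grow to the right and rows downward; lengths in m; the calibration is good to about 2 mm. A picture is of the moment at which its call begins.
- bot.finish_job(): hands the job in; it is judged then, once.
Trained networks look in a picture, given as the dict that the camera call returned (one of the last four; its "shot" number tells which), for a name from the list of things; names that differ only in an ending like _2 or _b are one class to them, and where a whole thing is asked for, a point or a joint stands for the part that bears it (a point fixed in the world has none). Each returns a list of dicts, best first, with "conf" (0 to 1); they miss things now and then, are a little off and sometimes report something else, mostly with a low value. They report only what shows in the picture. A call takes as long as a camera call. They do not tell look-alikes from the thing itself.
- bot.recognise(picture, label): "pixel" ([row, column] in pixels, amid what is visible of it).
- bot.silhouettes(picture, label): "region" (480x640 bool, what is visible of it) and "pixel" ([row, column] in pixels, amid what is visible of it).
The state is a dict: "clock": time; "joint_pos": joint angles; "qd": joint speeds; "effort": joint torques, N m; "position": TCP position; "ee_rot": TCP orientation; "ft_force": force on the tool from outside, world axes, zero at the start; "ft_torque": the same for the moment, N m; "width": finger opening in m; "grasp_force": force on a finger pad.
Only numpy, scipy, OpenCV 4.12 (cv2) and the standard library are available. Lean on these libraries where they do the work, as an engineer would, in place of code of your own. Each camera call takes 0.05 s, during which the arm holds its last target. There are 200 camera calls.

## Task

The long edge of the mortar slab in the blue slide-jaw clamp has been dressed; now its red-painted end has to face up. Draw the sliding jaw back by at least 10 mm with its yellow handle, lift the slab out clear of the clamp, turn it and stand it on its plain end on the bed between the jaws, about midway along them, red end up; then push the jaw shut until the slab is held snugly against the fixed jaw. Do not drop the slab, and leave the tin, the brass mould and the mallet where they are.

Things in the scene. Friction and masses are not known exactly. Their poses are not given: they have to be found in the camera images.
- clamp_seat (a point): Foot of the fixed jaw's face on the fixed blue clamp's bed, mid-length of the jaws. x: from sliding to fixed jaw (roughly away from robot), y: along the jaws (roughly left), z up. Bed 20 mm above worktop. Fixed jaw fills x 0 to 0.032; both jaws are 86 mm long and end 18 mm above the bed. The base covers x -0.180 to 0.050, y -0.075 to 0.075.
- jaw (a joint): Gap between the jaw faces (m): 0 shut, 0.060 fully open; opening moves the sliding jaw along clamp -x, roughly to the robot. Starts at 0.0305 to 0.032, round the slab. Stays where left; slides against about 6 N of friction (more if fast). The jaw block reaches 28 mm behind its face, then a low slide 9 mm above the bed.
- jaw_handle (a point): Point in the middle of the sliding jaw's yellow handle, an upright block 14 mm in clamp x, 40 mm in y; its top is 14 mm above this point, 74 mm above the worktop. It stands 82 mm behind the sliding jaw's face, with 47 mm free between it and the jaw block. Axes are the clamp's.
- slab_centre (a point): Centre of the loose grey mortar slab, 30 x 100 x 60 mm (own x, y, z), 0.3 to 0.5 kg. Own y, its length, points to the red-painted end. At first it lies on a long edge on the bed between the jaws, axes parallel to the clamp's (red end left), centre 30 mm above the bed, top 42 mm free above the jaws, up to 10 mm off mid-jaw. Stood red end up, own y is up, centre 50 mm above the bed.
- sample_tin: Bystander: round aluminium sample tin with white lid, 66 mm wide, 46 mm high, right of the clamp; origin at the centre of its underside.
- split_mould: Bystander: small brass split-ring mould, 30 mm high, with two thin needles, 180 mm long in its own y, left of the clamp; origin midway along it, on the worktop.
- mallet: Bystander: small wooden mallet, 125 mm long in its own y, 48 mm high at its head, far left of the clamp; origin midway along it, on the worktop.
Not all that is in view belongs to the job. Of the things that look like the part that bears slab_centre, the middle-sized one is meant.

How it is judged:
By the outcome, as a careful person would: the job done as asked, in the order asked, and still so for the second after the job is handed in, with the robot touching nothing.
It also fails if it takes over 51 s, if anything falls off the work surface, if the arm or the gripper's body presses on something with over 40 N, if the wrist force passes 120 N, or if a joint passes its speed limit or range.

## Working session

There is one attempt and no reset: what is moved stays moved. The work goes in short steps, Python scripts to look and compute and a shell command to move; the robot and the scene stay as the last step left them, time stands still between calls to the robot, and variables do not carry over. Pictures are saved under pics/ and viewed, at most 10 in all, crops included, and the job is handed in when it is done.

```bash
mkdir -p pics; cat > h.py <<'E'
import numpy as np, cv2
from workcell import bot
def snap(n,f=None):
    s=bot.snapshot(n)
    if f: cv2.imwrite('pics/'+f,s['pixels'][:,:,::-1])
    return s
def cloud(s,mask):
    r,c=np.nonzero(mask&(s['z_map']>0)); z=s['z_map'][r,c]
    K=np.array([[s['fx'],0,s['cx']],[0,s['fy'],s['cy']],[0,0,1.]])
    u=cv2.undistortPoints(np.stack([c,r],1).astype(float)[:,None],K,np.array(s['distortion']))[:,0]
    p=np.stack([u[:,0]*z,-u[:,1]*z,-z],1); E=np.array(s['extrinsics'])
    return (p-E[:3,3])@E[:3,:3], r, c
E
python3 - <<'E'
from h import *
for n in ['top','side']:
    s=snap(n,n+'1.png'); print(n,(-s['extrinsics'][:3,:3].T@s['extrinsics'][:3,3]).round(3))
    for l in ['slab_centre','jaw_handle','jaw','sample_tin','split_mould','mallet']:
        for d in bot.silhouettes(s,l)[:4]:
            P,_,_=cloud(s,d['region']); 
            if len(P): print(l,round(d['conf'],2),np.round(d['pixel']),len(P),np.median(P,0).round(3),np.percentile(P,2,axis=0).round(3),np.percentile(P,98,axis=0).round(3))
st=bot.sense(); print(st['clock'],st['position'],st['ee_rot'],st['width'],bot.tcp_to_tips,st['ft_force'])
E
```

```text
top [0.495 0.094 1.227]
slab_centre 0.95 [239. 269.] 1153 [0.577 0.21  0.085] [0.511 0.178 0.022] [0.645 0.244 0.09 ]
slab_centre 0.8 [196. 336.] 263 [0.702 0.054 0.042] [0.688 0.019 0.006] [0.719 0.085 0.047]
slab_centre 0.76 [254. 347.] 494 [0.554 0.021 0.08 ] [ 0.534 -0.024  0.063] [0.576 0.069 0.084]
jaw_handle 0.66 [277. 355.] 954 [0.499 0.005 0.033] [ 0.448 -0.028  0.023] [0.542 0.045 0.075]
jaw 0.89 [275. 355.] 1013 [0.498 0.003 0.033] [ 0.448 -0.033  0.019] [0.544 0.045 0.075]
sample_tin 0.86 [259. 442.] 581 [ 0.544 -0.219  0.045] [ 0.516 -0.251  0.007] [ 0.574 -0.191  0.049]
split_mould 0.74 [303. 198.] 150 [0.427 0.399 0.028] [0.411 0.386 0.006] [0.442 0.417 0.033]
mallet 0.46 [211. 197.] 182 [0.662 0.412 0.03 ] [0.643 0.342 0.   ] [0.691 0.447 0.049]
side [0.356 0.76  0.552]
slab_centre 0.94 [243. 284.] 699 [0.701 0.068 0.029] [0.687 0.026 0.001] [0.724 0.094 0.043]
slab_centre 0.9 [240. 359.] 811 [0.549 0.071 0.076] [ 0.53  -0.018  0.019] [0.576 0.078 0.08 ]
slab_centre 0.57 [293. 317.] 4543 [0.568 0.233 0.061] [ 0.506  0.189 -0.001] [0.649 0.256 0.086]
jaw_handle 0.9 [25
[... 201 characters left out ...]
.541 -0.196  0.035] [ 0.514 -0.241  0.002] [ 0.571 -0.185  0.045]
sample_tin 0.35 [240. 360.] 864 [0.549 0.068 0.075] [ 0.53  -0.076 -0.001] [0.575 0.078 0.08 ]
sample_tin 0.21 [259. 388.] 4790 [0.488 0.044 0.018] [ 0.393 -0.061  0.003] [0.614 0.102 0.065]
split_mould 0.78 [426. 364.] 871 [0.429 0.409 0.025] [ 0.412  0.349 -0.001] [0.522 0.421 0.03 ]
mallet 0.84 [386. 206.] 735 [0.655 0.441 0.028] [ 0.643  0.342 -0.002] [0.693 0.454 0.048]
0.7 [0.248937   0.54595742 0.25635717] [[-9.09873604e-01  4.14885546e-01  9.74751064e-05]
 [ 4.14885554e-01  9.09873599e-01  1.01326051e-04]
 [-4.66513121e-05  1.32634913e-04 -9.99999990e-01]] 0.08540125104021866 0.025 [-0.2250561   0.15561946  0.4730527 ]
```

```bash
python3 - <<'E'
from h import *
s=snap('top'); im=s['pixels'][:,:,::-1]; cv2.imwrite('pics/c1.png',cv2.resize(im[160:340,160:480],(800,450),interpolation=cv2.INTER_CUBIC))
P,r,c=cloud(s,np.ones((480,640),bool)); col=s['pixels'][r,c].astype(int)
w=(abs(P[:,0]-.53)<.15)&(abs(P[:,1])<.11); P,col=P[w],col[w]
hsv=cv2.cvtColor(col.astype(np.uint8)[None],cv2.COLOR_RGB2HSV)[0].astype(int)
def rep(n,m):
    q=P[m]; print(n,len(q), q[:,2].mean().round(4), [np.round(v,4) for v in cv2.minAreaRect(q[:,:2].astype(np.float32))], q.mean(0).round(4))
rep('slabtop',(P[:,2]>.076)&(P[:,0]>.52)&(P[:,0]<.6))
rep('handletop',(P[:,2]>.068)&(P[:,0]<.5))
rep('yellow',(hsv[:,0]>18)&(hsv[:,0]<35)&(hsv[:,1]>120)&(P[:,2]>.06))
rep('jawtops',(abs(P[:,2]-.038)<.004)&(P[:,0]>.5))
rep('fixedjaw',(abs(P[:,2]-.038)<.004)&(P[:,0]>.575))
rep('slidejaw',(abs(P[:,2]-.038)<.004)&(P[:,0]<.555)&(P[:,0]>.495))
rep('base',(P[:,2]>.013))
E
```

```text
slabtop 483 0.0801 [array([0.5556, 0.0219]), array([0.0301, 0.1003]), np.float64(13.4914)] [0.5555 0.0219 0.0801]
handletop 89 0.0733 [array([ 0.4607, -0.0045]), array([0.0139, 0.0402]), np.float64(12.5672)] [ 0.4608 -0.0046  0.0733]
yellow 67 0.0725 [array([ 0.4602, -0.0031]), array([0.0138, 0.0372]), np.float64(13.3646)] [ 0.4607 -0.0041  0.0725]
jawtops 690 0.0379 [array([0.5574, 0.0187]), array([0.0923, 0.0897]), np.float64(13.4403)] [0.5609 0.0193 0.0379]
fixedjaw 336 0.0376 [array([0.5878, 0.026 ]), array([0.0299, 0.0897]), np.float64(13.4403)] [0.59   0.0221 0.0376]
slidejaw 307 0.0383 [array([0.5168, 0.01  ]), array([0.051 , 0.0834]), np.float64(13.2704)] [0.5273 0.0116 0.0383]
base 4395 0.0315 [array([0.5078, 0.007 ]), array([0.2301, 0.1495]), np.float64(13.3794)] [0.5081 0.0086 0.0315]
```

View pics/side1.png

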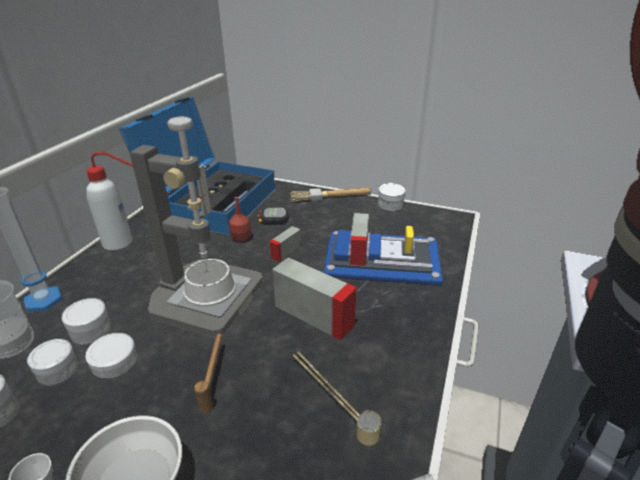

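View pics/c1.png

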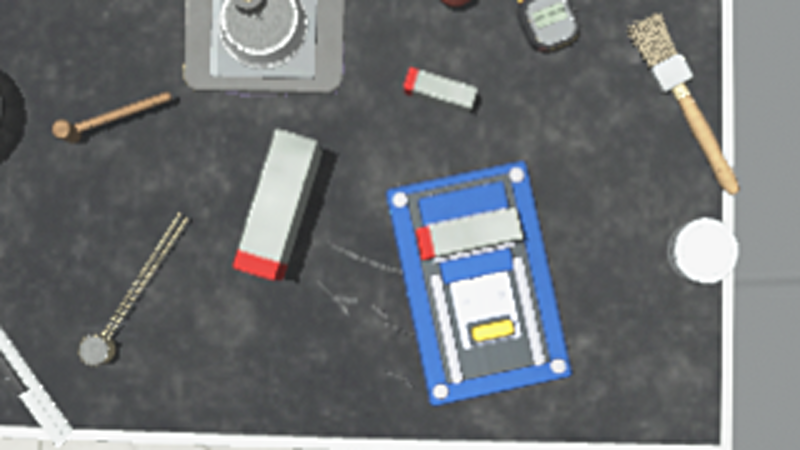

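The candidates for the slab in crop c1 (about 2.5× scale) are:
- the big one at about (275,200), which is top pixel [239,269]
- the small one at about (440,88), which is [196,336]
- the middle one in the clamp at about (470,232), which is [254,347]

I choose the one in the clamp. Its 30×100 mm top at z = 0.080 matches the description. Clamp yaw is 13.4°, the seat is near (0.571, 0.022), and the handle is at (0.461, -0.0045).

```bash
cat >> h.py <<'E'
from scipy.spatial.transform import Rotation as Rn
A=np.deg2rad(13.4); C=np.array([[np.cos(A),-np.sin(A),0],[np.sin(A),np.cos(A),0],[0,0,1]]); S=np.array([.571,.0221,.02])
def go(g,t=0.):
    """g: grasp point in clamp coords; t: lean (deg) of tool z toward clamp +y from straight down. prints shift+turn from now"""
    a=np.deg2rad(t); z=np.array([0,np.sin(a),-np.cos(a)]); y=np.array([1.,0,0]); R=C@np.stack([np.cross(y,z),y,z],1)
    st=bot.sense(); p,Q=np.array(st['position']),np.array(st['ee_rot'])
    tgt=S+C@np.array(g)-.006*R[:,2]
    print('t',(Q.T@(tgt-p)).round(4),'a',Rn.from_matrix(Q.T@R).as_rotvec().round(4),'tgt',tgt.round(4))
def now():
    st=bot.sense(); Q=np.array(st['ee_rot']); g=C.T@(np.array(st['position'])+.006*Q[:,2]-S)
    print('t',st['clock'],'grasp(clamp)',g.round(4),'w',round(st['width'],4),'gf',round(st['grasp_force'],1),'F(clamp)',(C.T@st['ft_force']).round(1),'q',np.round(st['joint_pos'],2),'zc',(C.T@Q[:,2]).round(3),'yc',(C.T@Q[:,1]).round(3))
E
python3 -c "
from h import *
go([-.1135,0,.12])"
T='{"tx":-0.421,"ty":-0.413,"tz":0.11,"az":0.909,"grip":0.045}'
python3 -m creep '[{"tx":-0.421,"ty":-0.413,"tz":0.11,"az":0.909,"grip":0.045},{"tx":-0.421,"ty":-0.413,"tz":0.11,"az":0.909,"grip":0.045},{"tx":-0.421,"ty":-0.413,"tz":0.11,"az":0.909,"grip":0.045},{"tx":-0.421,"ty":-0.413,"tz":0.11,"az":0.909,"grip":0.045},{"tx":-0.421,"ty":-0.413,"tz":0.11,"az":0.909,"grip":0.045},{"tx":-0.421,"ty":-0.413,"tz":0.11,"az":0.909,"grip":0.045},{"tx":-0.421,"ty":-0.413,"tz":0.11,"az":0.909,"grip":0.045},{"tx":-0.421,"ty":-0.413,"tz":0.11,"az":0.909,"grip":0.045},{"tx":-0.421,"ty":-0.413,"tz":0.11,"az":0.909,"grip":0.045},{"tx":-0.421,"ty":-0.413,"tz":0.11,"az":0.909,"grip":0.045},{"tx":-0.421,"ty":-0.413,"tz":0.11,"az":0.909,"grip":0.045},{"tx":-0.421,"ty":-0.413,"tz":0.11,"az":0.909,"grip":0.045}]'
python3 -c "
from h import *
now();go([-.1135,0,.045])"
```

```text
t [-0.4208 -0.4128  0.1103] a [ 1.000e-04 -0.000e+00  9.091e-01] tgt [ 0.4606 -0.0042  0.146 ]
t 0.75 grasp(clamp) [-0.1919  0.5842  0.2304] w 0.0852 gf 0.0 F(clamp) [-0.7  0.4  0.6] q [0.93 0.1  0.1  1.56 0.   1.35] zc [ 0.  0. -1.] yc [0.614 0.789 0.   ]
t [-0.4208 -0.4128  0.1853] a [ 1.000e-04 -0.000e+00  9.091e-01] tgt [ 0.4606 -0.0042  0.071 ]schema error: expected keys tx, ty, tz, ax, ay, az, grip
```

```bash

python3 -m creep '[{"tx":-0.421,"ty":-0.413,"tz":0.11,"ax":0,"ay":0,"az":0.909,"grip":0.045},{"tx":-0.421,"ty":-0.413,"tz":0.11,"ax":0,"ay":0,"az":0.909,"grip":0.045},{"tx":-0.421,"ty":-0.413,"tz":0.11,"ax":0,"ay":0,"az":0.909,"grip":0.045},{"tx":-0.421,"ty":-0.413,"tz":0.11,"ax":0,"ay":0,"az":0.909,"grip":0.045},{"tx":-0.421,"ty":-0.413,"tz":0.11,"ax":0,"ay":0,"az":0.909,"grip":0.045},{"tx":-0.421,"ty":-0.413,"tz":0.11,"ax":0,"ay":0,"az":0.909,"grip":0.045},{"tx":-0.421,"ty":-0.413,"tz":0.11,"ax":0,"ay":0,"az":0.909,"grip":0.045},{"tx":-0.421,"ty":-0.413,"tz":0.11,"ax":0,"ay":0,"az":0.909,"grip":0.045},{"tx":-0.421,"ty":-0.413,"tz":0.11,"ax":0,"ay":0,"az":0.909,"grip":0.045},{"tx":-0.421,"ty":-0.413,"tz":0.11,"ax":0,"ay":0,"az":0.909,"grip":0.045},{"tx":-0.421,"ty":-0.413,"tz":0.11,"ax":0,"ay":0,"az":0.909,"grip":0.045},{"tx":-0.421,"ty":-0.413,"tz":0.11,"ax":0,"ay":0,"az":0.909,"grip":0.045}]'
python3 -c "
from h import *
now();go([-.1135,0,.12]);go([-.1135,0,.045])"
```

```text
clock: 1.75
position: [0.4258, 0.0852, 0.1646]
ee_rot: [[-0.232, 0.973, 0.001], [0.973, 0.232, 0.0], [-0.0, 0.001, -1.0]]
ft_force: [0.9, 0.0, -0.4]
width: 0.0448
grasp_force: 0.0
t 1.75 grasp(clamp) [-0.1266  0.095   0.1386] w 0.0448 gf 0.0 F(clamp) [ 0.9 -0.2 -0.4] q [-0.11 -0.42 -0.54  1.45  0.    1.23] zc [ 0.001 -0.    -1.   ] yc [1.    0.    0.001]
t [-0.095   0.0131  0.0187] a [0.0013 0.0003 0.0001] tgt [ 0.4606 -0.0042  0.146 ]
t [-0.095   0.013   0.0937] a [0.0013 0.0003 0.0001] tgt [ 0.4606 -0.0042  0.071 ]
```

```bash

python3 -m creep '[{"tx":-0.04,"ty":0.006,"tz":0.01,"ax":0,"ay":0,"az":0,"grip":0.045},{"tx":-0.08,"ty":0.013,"tz":0.018,"ax":0,"ay":0,"az":0,"grip":0.045},{"tx":-0.095,"ty":0.013,"tz":0.018,"ax":0,"ay":0,"az":0,"grip":0.045},{"tx":-0.095,"ty":0.013,"tz":0.018,"ax":0,"ay":0,"az":0,"grip":0.045},{"tx":-0.095,"ty":0.013,"tz":0.018,"ax":0,"ay":0,"az":0,"grip":0.045}]'
python3 -c "
from h import *
now();go([-.1135,0,.045])"
```

```text
clock: 2.17
position: [0.46, -0.0027, 0.1466]
ee_rot: [[-0.23, 0.973, -0.0], [0.973, 0.23, 0.0], [0.001, -0.0, -1.0]]
ft_force: [0.1, 0.2, -0.1]
width: 0.0452
grasp_force: 0.0
t 2.1667 grasp(clamp) [-0.1138  0.0016  0.1206] w 0.0452 gf 0.0 F(clamp) [ 0.1  0.2 -0.1] q [-0.29 -0.33 -0.5   1.39  0.    1.05] zc [-0.     0.001 -1.   ] yc [ 1.    -0.002 -0.   ]
t [-0.0017  0.0003  0.0756] a [-0.0003 -0.0005 -0.0019] tgt [ 0.4606 -0.0042  0.071 ]
```

```bash

python3 -m creep '[{"tx":0,"ty":0,"tz":0.03,"ax":0,"ay":0,"az":0,"grip":0.045},{"tx":0,"ty":0,"tz":0.055,"ax":0,"ay":0,"az":0,"grip":0.045},{"tx":0,"ty":0,"tz":0.07,"ax":0,"ay":0,"az":0,"grip":0.045},{"tx":0,"ty":0,"tz":0.075,"ax":0,"ay":0,"az":0,"grip":0.045},{"tx":0,"ty":0,"tz":0.075,"ax":0,"ay":0,"az":0,"grip":0},{"tx":0,"ty":0,"tz":0.075,"ax":0,"ay":0,"az":0,"grip":0},{"tx":0,"ty":0,"tz":0.075,"ax":0,"ay":0,"az":0,"grip":0},{"tx":0,"ty":0,"tz":0.075,"ax":0,"ay":0,"az":0,"grip":0},{"tx":0,"ty":0,"tz":0.075,"ax":0,"ay":0,"az":0,"grip":0},{"tx":0,"ty":0,"tz":0.075,"ax":0,"ay":0,"az":0,"grip":0}]'
python3 -c "
from h import *
now()"
```

```text
clock: 3.0
position: [0.4606, -0.0018, 0.0731]
ee_rot: [[-0.232, 0.973, 0.002], [0.973, 0.232, 0.001], [0.0, 0.002, -1.0]]
ft_force: [-4.7, 3.2, 7.0]
width: 0.0129
grasp_force: 60.8
t 3.0 grasp(clamp) [-0.1129  0.0023  0.0471] w 0.0129 gf 60.8 F(clamp) [-3.8  4.2  7. ] q [-0.29 -0.29 -0.61  1.25  0.    1.05] zc [ 0.002  0.    -1.   ] yc [1.    0.001 0.002]
```

```bash

python3 -m creep '[{"tx":0,"ty":-0.002,"tz":0,"ax":0,"ay":0,"az":0,"grip":0},{"tx":0,"ty":-0.004,"tz":0,"ax":0,"ay":0,"az":0,"grip":0},{"tx":0,"ty":-0.006,"tz":0,"ax":0,"ay":0,"az":0,"grip":0},{"tx":0,"ty":-0.008,"tz":0,"ax":0,"ay":0,"az":0,"grip":0},{"tx":0,"ty":-0.010,"tz":0,"ax":0,"ay":0,"az":0,"grip":0},{"tx":0,"ty":-0.012,"tz":0,"ax":0,"ay":0,"az":0,"grip":0},{"tx":0,"ty":-0.014,"tz":0,"ax":0,"ay":0,"az":0,"grip":0},{"tx":0,"ty":-0.016,"tz":0,"ax":0,"ay":0,"az":0,"grip":0},{"tx":0,"ty":-0.018,"tz":0,"ax":0,"ay":0,"az":0,"grip":0},{"tx":0,"ty":-0.020,"tz":0,"ax":0,"ay":0,"az":0,"grip":0},{"tx":0,"ty":-0.021,"tz":0,"ax":0,"ay":0,"az":0,"grip":0},{"tx":0,"ty":-0.021,"tz":0,"ax":0,"ay":0,"az":0,"grip":0}]'
python3 -c "
from h import *
now()"
```

```text
clock: 4.0
position: [0.4411, -0.0065, 0.0732]
ee_rot: [[-0.232, 0.973, 0.004], [0.973, 0.232, 0.001], [0.001, 0.004, -1.0]]
ft_force: [3.0, 7.0, 3.5]
width: 0.0127
grasp_force: 60.2
t 4.0 grasp(clamp) [-0.133   0.0023  0.0472] w 0.0127 gf 60.2 F(clamp) [4.6 6.1 3.5] q [-0.31 -0.36 -0.66  1.26  0.    1.02] zc [ 0.004  0.001 -1.   ] yc [1.    0.001 0.004]
```

```bash

python3 -m creep '[{"tx":0,"ty":0,"tz":0,"ax":0,"ay":0,"az":0,"grip":0.04},{"tx":0,"ty":0,"tz":0,"ax":0,"ay":0,"az":0,"grip":0.04},{"tx":0,"ty":0,"tz":0,"ax":0,"ay":0,"az":0,"grip":0.04},{"tx":0,"ty":0,"tz":-0.02,"ax":0,"ay":0,"az":0,"grip":0.04},{"tx":0,"ty":0,"tz":-0.06,"ax":0,"ay":0,"az":0,"grip":0.055},{"tx":0,"ty":0,"tz":-0.1,"ax":0,"ay":0,"az":0,"grip":0.055},{"tx":0,"ty":0,"tz":-0.1,"ax":0,"ay":0,"az":0,"grip":0.055}]'
python3 - <<'E'
from h import *
s=snap('top')
P,r,c=cloud(s,np.ones((480,640),bool))
L=(P-S)@C
m=(L[:,2]>.057)&(abs(L[:,0]+.015)<.03)&(abs(L[:,1])<.07)&(L[:,2]<.065); q=L[m]
print('slab',len(q),q.mean(0).round(4),[np.round(v,4) for v in cv2.minAreaRect(q[:,:2].astype(np.float32))])
now();go([-.015,.022,.10],-35);go([-.015,.022,.045],-35)
E
```

```text
clock: 4.58
position: [0.4426, -0.0082, 0.1794]
ee_rot: [[-0.232, 0.973, 0.009], [0.973, 0.232, -0.003], [-0.005, 0.008, -1.0]]
ft_force: [1.2, -1.4, 1.3]
width: 0.0548
grasp_force: 0.0
slab 451 [-0.0151  0.0039  0.0601] [array([-0.0151,  0.0034]), array([0.1002, 0.0299]), np.float64(89.9614)]
t 4.6333 grasp(clamp) [-0.1325  0.0007  0.1501] w 0.0548 gf 0.0 F(clamp) [-0.7 -0.  -0.7] q [-0.32 -0.4  -0.51  1.46 -0.    1.02] zc [ 0.006 -0.004 -1.   ] yc [ 1.    -0.     0.006]
t [0.0249 0.1172 0.0518] a [ 0.0059 -0.6069 -0.0019] tgt [0.5505 0.0434 0.1249]
t [0.0252 0.1169 0.1068] a [ 0.0059 -0.6069 -0.0019] tgt [0.5505 0.0434 0.0699]
```

```bash

python3 -m creep '[{"tx":0.005,"ty":0.03,"tz":0,"ax":0,"ay":-0.12,"az":0,"grip":0.055},{"tx":0.01,"ty":0.06,"tz":0,"ax":0,"ay":-0.24,"az":0,"grip":0.055},{"tx":0.015,"ty":0.09,"tz":0.01,"ax":0,"ay":-0.36,"az":0,"grip":0.055},{"tx":0.02,"ty":0.117,"tz":0.02,"ax":0,"ay":-0.48,"az":0,"grip":0.055},{"tx":0.025,"ty":0.117,"tz":0.04,"ax":0,"ay":-0.607,"az":0,"grip":0.055},{"tx":0.025,"ty":0.117,"tz":0.05,"ax":0,"ay":-0.607,"az":0,"grip":0.055},{"tx":0.025,"ty":0.117,"tz":0.05,"ax":0,"ay":-0.607,"az":0,"grip":0.055},{"tx":0.025,"ty":0.117,"tz":0.05,"ax":0,"ay":-0.607,"az":0,"grip":0.055}]'
python3 - <<'E'
from h import *
now();go([-.015,.0225,.045],-35)
E
```

```text
clock: 5.3
position: [0.547, 0.0442, 0.1209]
ee_rot: [[-0.192, 0.973, 0.13], [0.8, 0.232, -0.553], [-0.568, -0.002, -0.823]]
ft_force: [-0.0, 0.0, 1.0]
width: 0.0551
grasp_force: 0.0
t 5.3 grasp(clamp) [-0.0183  0.0236  0.096 ] w 0.0551 gf 0.0 F(clamp) [-0.  0.  1.] q [ 0.13 -0.03 -0.38  1.15 -0.6   1.45] zc [-0.001 -0.568 -0.823] yc [ 1.     0.    -0.002]
t [0.0281 0.0034 0.0426] a [-0.0015 -0.0062  0.0013] tgt [0.5504 0.0439 0.0699]
```

```bash

python3 -m creep '[{"tx":0.006,"ty":0.0034,"tz":0.01,"ax":0,"ay":-0.006,"az":0,"grip":0.055},{"tx":0.014,"ty":0.0034,"tz":0.022,"ax":0,"ay":-0.006,"az":0,"grip":0.055},{"tx":0.022,"ty":0.0034,"tz":0.034,"ax":0,"ay":-0.006,"az":0,"grip":0.055},{"tx":0.028,"ty":0.0034,"tz":0.0425,"ax":0,"ay":-0.006,"az":0,"grip":0.055},{"tx":0.028,"ty":0.0034,"tz":0.0425,"ax":0,"ay":-0.006,"az":0,"grip":0.055},{"tx":0.028,"ty":0.0034,"tz":0.0425,"ax":0,"ay":-0.006,"az":0,"grip":0.055}]'
python3 - <<'E'
from h import *
now();go([-.015,.0225,.045],-35)
snap('side','s2.png')
E
```

```text
clock: 5.8
position: [0.5514, 0.0432, 0.0711]
ee_rot: [[-0.188, 0.973, 0.133], [0.796, 0.231, -0.56], [-0.575, 0.0, -0.818]]
ft_force: [-0.6, 0.9, -0.8]
width: 0.0546
grasp_force: 0.0
t 5.8 grasp(clamp) [-0.0142  0.0216  0.0462] w 0.0546 gf 0.0 F(clamp) [-0.4  1.  -0.8] q [ 0.13  0.03 -0.42  1.05 -0.61  1.45] zc [-0.001 -0.575 -0.818] yc [ 1.    -0.001  0.   ]
t [ 0.0014 -0.0008  0.0004] a [-0.0005  0.0018 -0.0012] tgt [0.5504 0.0439 0.0699]
```

View pics/s2.png

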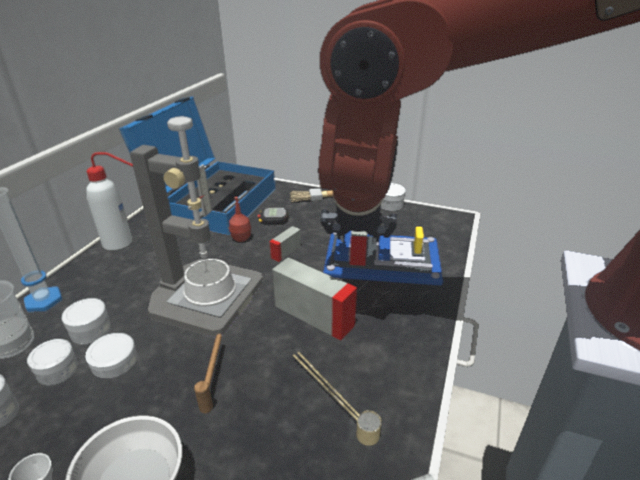

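The gripper leans over the slab at about (357,240), with the fingers on both sides and the jaw drawn back. I'll close on it and lift.

```bash

python3 -m creep '[{"tx":0,"ty":-0.0008,"tz":0,"ax":0,"ay":0,"az":0,"grip":0.0},{"tx":0,"ty":-0.0008,"tz":0,"ax":0,"ay":0,"az":0,"grip":0.0},{"tx":0,"ty":-0.0008,"tz":0,"ax":0,"ay":0,"az":0,"grip":0.0},{"tx":0,"ty":-0.0008,"tz":0,"ax":0,"ay":0,"az":0,"grip":0.0},{"tx":0,"ty":-0.0008,"tz":0,"ax":0,"ay":0,"az":0,"grip":0.0},{"tx":0,"ty":-0.0008,"tz":0,"ax":0,"ay":0,"az":0,"grip":0.0}]'
python3 - <<'E'
from h import *
now();go([-.017,.0215,.066],-35);go([-.017,.0215,.165],-35)
E
```

```text
clock: 6.35
position: [0.5508, 0.0438, 0.0719]
ee_rot: [[-0.189, 0.973, 0.134], [0.795, 0.232, -0.56], [-0.576, 0.001, -0.817]]
ft_force: [-3.8, 0.6, 5.9]
width: 0.0291
grasp_force: 59.2
t 6.35 grasp(clamp) [-0.0147  0.0223  0.047 ] w 0.0291 gf 59.2 F(clamp) [-3.5  1.4  5.9] q [ 0.13  0.03 -0.42  1.06 -0.61  1.45] zc [ 0.001 -0.576 -0.817] yc [1.    0.    0.001]
t [-0.0116 -0.0023 -0.015 ] a [ 0.0008  0.0029 -0.0003] tgt [0.5487 0.0424 0.0909]
t [-0.0686 -0.0022 -0.096 ] a [ 0.0008  0.0029 -0.0003] tgt [0.5487 0.0424 0.1899]
```

```bash

python3 -m creep '[{"tx":-0.003,"ty":-0.001,"tz":-0.004,"ax":0,"ay":0,"az":0,"grip":0.0},{"tx":-0.008,"ty":-0.002,"tz":-0.011,"ax":0,"ay":0,"az":0,"grip":0.0},{"tx":-0.016,"ty":-0.002,"tz":-0.022,"ax":0,"ay":0,"az":0,"grip":0.0},{"tx":-0.027,"ty":-0.002,"tz":-0.038,"ax":0,"ay":0,"az":0,"grip":0.0},{"tx":-0.04,"ty":-0.002,"tz":-0.056,"ax":0,"ay":0,"az":0,"grip":0.0},{"tx":-0.052,"ty":-0.002,"tz":-0.073,"ax":0,"ay":0,"az":0,"grip":0.0},{"tx":-0.063,"ty":-0.002,"tz":-0.088,"ax":0,"ay":0,"az":0,"grip":0.0},{"tx":-0.068,"ty":-0.002,"tz":-0.096,"ax":0,"ay":0,"az":0,"grip":0.0},{"tx":-0.068,"ty":-0.002,"tz":-0.096,"ax":0,"ay":0,"az":0,"grip":0.0}]'
python3 - <<'E'
from h import *
now();go([-.017,-.013,.165],55)
E
```

```text
clock: 7.1
position: [0.5497, 0.0432, 0.1913]
ee_rot: [[-0.187, 0.973, 0.137], [0.796, 0.232, -0.559], [-0.576, 0.004, -0.818]]
ft_force: [0.2, -0.4, -3.5]
width: 0.0291
grasp_force: 59.5
t 7.1 grasp(clamp) [-0.0158  0.022   0.1664] w 0.0291 gf 59.5 F(clamp) [ 0.1 -0.4 -3.5] q [ 0.13 -0.07 -0.29  1.28 -0.61  1.45] zc [ 0.004 -0.576 -0.818] yc [1.    0.    0.004]
t [-0.0338 -0.0012  0.0273] a [4.5000e-03 1.5732e+00 1.0000e-03] tgt [0.5586 0.0007 0.1884]
```

```bash

python3 -m creep '[{"tx":-0.002,"ty":-0.001,"tz":0.002,"ax":0,"ay":0.08,"az":0,"grip":0.0},{"tx":-0.004,"ty":-0.001,"tz":0.004,"ax":0,"ay":0.18,"az":0,"grip":0.0},{"tx":-0.007,"ty":-0.001,"tz":0.006,"ax":0,"ay":0.3,"az":0,"grip":0.0},{"tx":-0.01,"ty":-0.001,"tz":0.008,"ax":0,"ay":0.42,"az":0,"grip":0.0},{"tx":-0.013,"ty":-0.001,"tz":0.01,"ax":0,"ay":0.54,"az":0,"grip":0.0},{"tx":-0.016,"ty":-0.001,"tz":0.012,"ax":0,"ay":0.66,"az":0,"grip":0.0},{"tx":-0.019,"ty":-0.001,"tz":0.015,"ax":0,"ay":0.78,"az":0,"grip":0.0},{"tx":-0.022,"ty":-0.001,"tz":0.018,"ax":0,"ay":0.9,"az":0,"grip":0.0},{"tx":-0.025,"ty":-0.001,"tz":0.02,"ax":0,"ay":1.02,"az":0,"grip":0.0},{"tx":-0.028,"ty":-0.001,"tz":0.023,"ax":0,"ay":1.14,"az":0,"grip":0.0},{"tx":-0.031,"ty":-0.001,"tz":0.025,"ax":0,"ay":1.26,"az":0,"grip":0.0},{"tx":-0.034,"ty":-0.001,"tz":0.027,"ax":0,"ay":1.36,"az":0,"grip":0.0}]'
python3 - <<'E'
from h import *
now();go([-.017,-.016,.165],54.8)
E
```

```text
clock: 8.1
position: [0.5577, -0.0006, 0.1847]
ee_rot: [[-0.168, 0.973, -0.157], [0.71, 0.23, 0.665], [0.683, 0.0, -0.73]]
ft_force: [-0.2, -0.9, -3.1]
width: 0.029
grasp_force: 59.7
t 8.1 grasp(clamp) [-0.0182 -0.0149  0.1603] w 0.029 gf 59.7 F(clamp) [-0.4 -0.8 -3.1] q [-0.51  0.45  0.19  1.88  0.53  0.68] zc [ 0.001  0.683 -0.73 ] yc [ 1.    -0.001  0.   ]
t [ 0.0012  0.0012 -0.004 ] a [ 0.0012  0.204  -0.0008] tgt [ 0.5593 -0.0022  0.1885]
```

```bash

python3 -m creep '[{"tx":0,"ty":0,"tz":-0.002,"ax":0,"ay":0.1,"az":0,"grip":0.0},{"tx":0,"ty":0.001,"tz":-0.004,"ax":0,"ay":0.204,"az":0,"grip":0.0},{"tx":0,"ty":0.001,"tz":-0.004,"ax":0,"ay":0.204,"az":0,"grip":0.0},{"tx":0,"ty":0.001,"tz":-0.004,"ax":0,"ay":0.204,"az":0,"grip":0.0},{"tx":0,"ty":0.001,"tz":-0.004,"ax":0,"ay":0.204,"az":0,"grip":0.0}]'
python3 - <<'E'
from h import *
now()
s=snap('side','s3.png')
for d in bot.silhouettes(s,'slab_centre')[:4]:
    P,_,_=cloud(s,d['region']); L=(P-S)@C
    if abs(np.median(L[:,0])+.015)>.03: continue
    print(d['conf'],d['pixel'],len(L),np.percentile(L,[2,50,98],axis=0).round(4))
    f=L[(abs(L[:,0]+.017)<.012)&(L[:,1]>np.percentile(L[:,1],30))]
    sv=np.linalg.svd(f-f.mean(0))[2]; print('face normal',sv[2].round(3),'centre',f.mean(0).round(4),'long axis',sv[0].round(3))
s=snap('top'); P,r,c=cloud(s,np.ones((480,640),bool)); L=(P-S)@C
m=(abs(L[:,0]+.017)<.03)&(L[:,1]>-.05)&(L[:,1]<.07)&(L[:,2]>.17)&(L[:,2]<.215)
col=s['pixels'][r,c].astype(int); red=m&(col[:,0]>1.8*col[:,1]); q=L[red]; print('red',len(q),q.mean(0).round(4),np.percentile(q,[2,98],axis=0).round(4))
E
```

```text
clock: 8.52
position: [0.5593, -0.0017, 0.1888]
ee_rot: [[-0.136, 0.973, -0.189], [0.568, 0.233, 0.79], [0.812, 0.0, -0.584]]
ft_force: [-0.6, -0.8, -3.1]
width: 0.0291
grasp_force: 59.8
t 8.5167 grasp(clamp) [-0.0169 -0.0156  0.1653] w 0.0291 gf 59.8 F(clamp) [-0.8 -0.6 -3.1] q [-0.55  0.62  0.32  2.04  0.61  0.53] zc [-0.001  0.812 -0.584] yc [1.    0.001 0.   ]
0.6 [183.2, 361.7] 1016 [[-0.0305 -0.0241  0.0985]
 [-0.016   0.0319  0.1616]
 [-0.0015  0.0348  0.198 ]]
face normal [-0.012  1.    -0.007] centre [-0.0169  0.0327  0.1507] long axis [-0.003  0.007  1.   ]
red 397 [-0.0175 -0.      0.1993] [[-0.0317 -0.0292  0.1818]
 [-0.003   0.0291  0.2036]]
```

View pics/s3.png

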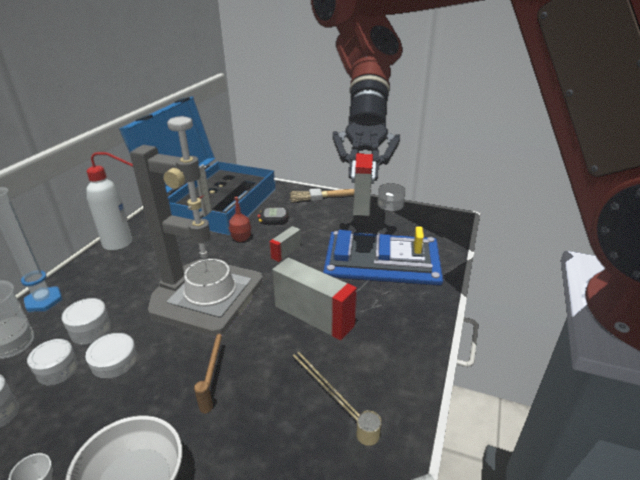

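The slab hangs plumb with its red end up at (363,160), centred over the gap between the jaws. I'll lower it.

```bash

python3 -m creep '[{"tx":-0.008,"ty":-0.002,"tz":0.006,"ax":0,"ay":0,"az":0,"grip":0.0},{"tx":-0.02,"ty":-0.002,"tz":0.0144,"ax":0,"ay":0,"az":0,"grip":0.0},{"tx":-0.032,"ty":-0.002,"tz":0.023,"ax":0,"ay":0,"az":0,"grip":0.0},{"tx":-0.044,"ty":-0.002,"tz":0.0317,"ax":0,"ay":0,"az":0,"grip":0.0},{"tx":-0.056,"ty":-0.002,"tz":0.0403,"ax":0,"ay":0,"az":0,"grip":0.0},{"tx":-0.065,"ty":-0.002,"tz":0.0468,"ax":0,"ay":0,"az":0,"grip":0.0},{"tx":-0.069,"ty":-0.002,"tz":0.0497,"ax":0,"ay":0,"az":0,"grip":0.0},{"tx":-0.069,"ty":-0.002,"tz":0.0497,"ax":0,"ay":0,"az":0,"grip":0.0},{"tx":-0.069,"ty":-0.002,"tz":0.0497,"ax":0,"ay":0,"az":0,"grip":0.0}]'
python3 - <<'E'
from h import *
now();go([-.018,-.0165,.069],54.5)
E
```

```text
clock: 9.42
position: [0.5573, -0.0019, 0.1038]
ee_rot: [[-0.134, 0.973, -0.189], [0.565, 0.232, 0.792], [0.814, -0.0, -0.58]]
ft_force: [-0.2, 0.0, -3.4]
width: 0.0294
grasp_force: 59.9
t 9.4167 grasp(clamp) [-0.0189 -0.0153  0.0803] w 0.0294 gf 59.9 F(clamp) [-0.2  0.1 -3.4] q [-0.55  0.69  0.26  1.92  0.61  0.53] zc [-0.     0.814 -0.58 ] yc [ 1. -0. -0.]
t [-0.0099  0.0009  0.0056] a [-0.0001 -0.0003 -0.0002] tgt [ 0.5584 -0.0029  0.0925]
```

```bash

python3 -m creep '[{"tx":-0.003,"ty":0,"tz":0.0022,"ax":0,"ay":0,"az":0,"grip":0.0},{"tx":-0.006,"ty":0,"tz":0.0043,"ax":0,"ay":0,"az":0,"grip":0.0},{"tx":-0.0075,"ty":0,"tz":0.0054,"ax":0,"ay":0,"az":0,"grip":0.0},{"tx":-0.0075,"ty":0,"tz":0.0054,"ax":0,"ay":0,"az":0,"grip":0.0}]'
for i in 1; do python3 -m creep '[{"tx":-0.0008,"ty":0,"tz":0.0006,"ax":0,"ay":0,"az":0,"grip":0.0},{"tx":-0.0008,"ty":0,"tz":0.0006,"ax":0,"ay":0,"az":0,"grip":0.0}]' | grep -E 'force|pos'; done
python3 - <<'E'
from h import *
now()
E
```

```text
clock: 9.75
position: [0.5572, -0.0019, 0.0942]
ee_rot: [[-0.135, 0.973, -0.189], [0.565, 0.232, 0.792], [0.814, -0.0, -0.581]]
ft_force: [-0.1, -0.7, -4.7]
width: 0.0293
grasp_force: 59.9
position: [0.5573, -0.0019, 0.0935]
ft_force: [-0.5, 0.2, -3.9]
grasp_force: 59.9
t 9.9167 grasp(clamp) [-0.0189 -0.0153  0.0701] w 0.0295 gf 59.9 F(clamp) [-0.5  0.3 -3.9] q [-0.55  0.7   0.25  1.9   0.61  0.53] zc [-0.     0.814 -0.581] yc [1. 0. 0.]
```

```bash

python3 -m creep '[{"tx":-0.0008,"ty":0,"tz":0.0006,"ax":0,"ay":0,"az":0,"grip":0.0},{"tx":-0.0008,"ty":0,"tz":0.0006,"ax":0,"ay":0,"az":0,"grip":0.0}]' | grep -E 'force|pos'
python3 -m creep '[{"tx":-0.0006,"ty":0,"tz":0.0004,"ax":0,"ay":0,"az":0,"grip":0.0},{"tx":-0.0006,"ty":0,"tz":0.0004,"ax":0,"ay":0,"az":0,"grip":0.0}]' | grep -E 'force|pos'
python3 - <<'E'
from h import *
now()
s=snap('side')
P,_,_=cloud(s,np.ones((480,640),bool)); L=(P-S)@C
q=L[(abs(L[:,0]+.019)<.012)&(abs(L[:,1]-.03)<.006)]
z=np.sort(q[:,2]); print(len(q), z[:8].round(4), z[-8:].round(4))
E
```

```text
position: [0.5572, -0.0019, 0.0925]
ft_force: [1.0, 0.5, -4.4]
grasp_force: 59.9
position: [0.5572, -0.0019, 0.0917]
ft_force: [-0.2, -0.3, -4.0]
grasp_force: 59.9
t 10.25 grasp(clamp) [-0.019  -0.0152  0.0682] w 0.0293 gf 59.9 F(clamp) [-0.2 -0.3 -4. ] q [-0.55  0.71  0.25  1.9   0.61  0.53] zc [-0.     0.814 -0.581] yc [ 1.  0. -0.]
583 [-0.0029 -0.0029 -0.0029 -0.0024 -0.0024 -0.0024 -0.0022 -0.0022] [0.1005 0.1005 0.1007 0.1007 0.1008 0.1008 0.101  0.1016]
```

```bash

python3 -m creep '[{"tx":-0.0006,"ty":0,"tz":0.0004,"ax":0,"ay":0,"az":0,"grip":0.0},{"tx":-0.0006,"ty":0,"tz":0.0004,"ax":0,"ay":0,"az":0,"grip":0.0}]' | grep -E 'ft_force|pos'
python3 -m creep '[{"tx":-0.0006,"ty":0,"tz":0.0004,"ax":0,"ay":0,"az":0,"grip":0.0},{"tx":-0.0006,"ty":0,"tz":0.0004,"ax":0,"ay":0,"az":0,"grip":0.0}]' | grep -E 'ft_force|pos'
```

```text
position: [0.5572, -0.0019, 0.091]
ft_force: [0.6, -0.8, -4.2]
position: [0.5573, -0.002, 0.0905]
ft_force: [0.2, -0.6, -2.3]
```

```bash

python3 -m creep '[{"tx":0,"ty":0,"tz":0,"ax":0,"ay":0,"az":0,"grip":0.0}]' | grep -E 'ft_force|pos'; python3 -c "
from h import *
now()"
```

```text
position: [0.5573, -0.002, 0.0905]
ft_force: [0.4, -1.0, -1.7]
t 10.7167 grasp(clamp) [-0.0189 -0.0154  0.0671] w 0.0294 gf 60.1 F(clamp) [ 0.1 -1.1 -1.7] q [-0.55  0.71  0.25  1.9   0.61  0.53] zc [ 0.     0.814 -0.581] yc [ 1. -0.  0.]
```

```bash

python3 -m creep '[{"tx":-0.0006,"ty":0,"tz":0.0004,"ax":0,"ay":0,"az":0,"grip":0.0},{"tx":-0.0006,"ty":0,"tz":0.0004,"ax":0,"ay":0,"az":0,"grip":0.0},{"tx":-0.0006,"ty":0,"tz":0.0004,"ax":0,"ay":0,"az":0,"grip":0.0}]' | grep -E 'ft_force|pos'
python3 -m creep '[{"tx":0,"ty":0,"tz":0,"ax":0,"ay":0,"az":0,"grip":0.035},{"tx":0,"ty":0,"tz":0,"ax":0,"ay":0,"az":0,"grip":0.04},{"tx":0,"ty":0,"tz":0,"ax":0,"ay":0,"az":0,"grip":0.05},{"tx":0,"ty":0,"tz":0,"ax":0,"ay":0,"az":0,"grip":0.055},{"tx":0,"ty":0,"tz":0,"ax":0,"ay":0,"az":0,"grip":0.055}]' | grep -E 'ft_force|pos|width'
python3 - <<'E'
from h import *
now()
snap('side','s4.png')
E
```

```text
position: [0.5573, -0.0021, 0.0904]
ft_force: [-0.9, -3.1, 5.0]
position: [0.5572, -0.0019, 0.0895]
ft_force: [-0.1, -0.0, 0.2]
width: 0.055
t 11.3833 grasp(clamp) [-0.019  -0.0152  0.0661] w 0.055 gf 0.0 F(clamp) [-0.1  0.   0.2] q [-0.55  0.71  0.25  1.89  0.61  0.53] zc [-0.     0.814 -0.581] yc [1. 0. 0.]
```

View pics/s4.png

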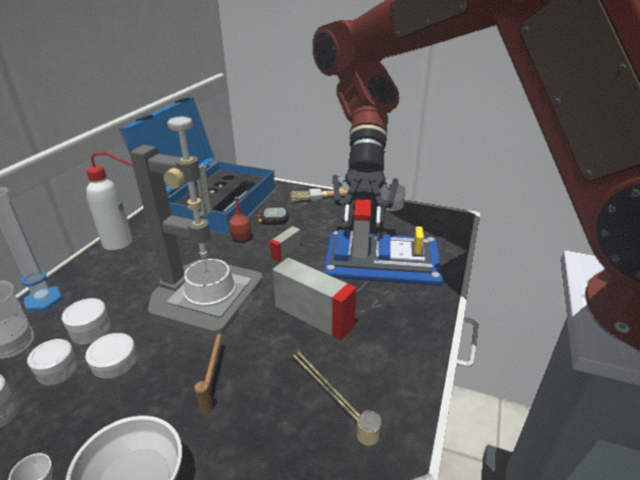

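The slab stands by itself at about (362,230), red end up. I'll back out along the tool axis.

```bash

python3 -m creep '[{"tx":0,"ty":0,"tz":-0.012,"ax":0,"ay":0,"az":0,"grip":0.055},{"tx":0,"ty":0,"tz":-0.03,"ax":0,"ay":0,"az":0,"grip":0.055},{"tx":0,"ty":0,"tz":-0.055,"ax":0,"ay":0,"az":0,"grip":0.055},{"tx":0,"ty":0,"tz":-0.08,"ax":0,"ay":0,"az":0,"grip":0.055},{"tx":0,"ty":0,"tz":-0.1,"ax":0,"ay":0,"az":0,"grip":0.055},{"tx":0.03,"ty":0,"tz":-0.12,"ax":0,"ay":0,"az":0,"grip":0.055},{"tx":0.06,"ty":0,"tz":-0.14,"ax":0,"ay":0,"az":0,"grip":0.055},{"tx":0.06,"ty":0,"tz":-0.14,"ax":0,"ay":0,"az":0,"grip":0.055}]' | grep -E 'ft_force|pos|width'
python3 - <<'E'
from h import *
now()
go([-.1335,0,.18],0)
E
```

```text
position: [0.568, -0.0678, 0.208]
ft_force: [-0.6, -0.3, 1.8]
width: 0.0551
t 12.1 grasp(clamp) [-0.0236 -0.0819  0.1844] w 0.0551 gf 0.0 F(clamp) [-0.6 -0.2  1.8] q [-0.63  0.69  0.45  2.11  0.57  0.48] zc [ 0.024  0.795 -0.606] yc [ 1.    -0.017  0.018]
t [ 0.0514 -0.1112  0.0675] a [ 0.0242 -0.9201 -0.0076] tgt [ 0.4411 -0.0088  0.206 ]
```

```bash

python3 -m creep '[{"tx":0.006,"ty":-0.014,"tz":0.008,"ax":0,"ay":-0.12,"az":0,"grip":0.05},{"tx":0.013,"ty":-0.028,"tz":0.017,"ax":0.01,"ay":-0.24,"az":0,"grip":0.05},{"tx":0.02,"ty":-0.042,"tz":0.025,"ax":0.01,"ay":-0.36,"az":0,"grip":0.05},{"tx":0.026,"ty":-0.056,"tz":0.034,"ax":0.01,"ay":-0.48,"az":0,"grip":0.05},{"tx":0.032,"ty":-0.07,"tz":0.042,"ax":0.02,"ay":-0.6,"az":0,"grip":0.05},{"tx":0.039,"ty":-0.084,"tz":0.05,"ax":0.02,"ay":-0.72,"az":0,"grip":0.045},{"tx":0.045,"ty":-0.1,"tz":0.06,"ax":0.024,"ay":-0.84,"az":-0.008,"grip":0.045},{"tx":0.051,"ty":-0.111,"tz":0.067,"ax":0.024,"ay":-0.92,"az":-0.008,"grip":0.045},{"tx":0.051,"ty":-0.111,"tz":0.067,"ax":0.024,"ay":-0.92,"az":-0.008,"grip":0.045},{"tx":0.051,"ty":-0.111,"tz":0.067,"ax":0.024,"ay":-0.92,"az":-0.008,"grip":0.045},{"tx":0.051,"ty":-0.111,"tz":0.067,"ax":0.024,"ay":-0.92,"az":-0.008,"grip":0.045}]' | grep -E 'ft_force|pos|width'
python3 - <<'E'
from h import *
now()
s=snap('top'); P,r,c=cloud(s,np.ones((480,640),bool)); L=(P-S)@C
q=L[(abs(L[:,2]-.1)<.006)&(abs(L[:,0]+.018)<.03)&(abs(L[:,1])<.05)]
print('slab',len(q),q.mean(0).round(4),[np.round(v,4) for v in cv2.minAreaRect(q[:,:2].astype(np.float32))])
go([-.1335,0,.045],0)
E
```

```text
position: [0.4401, -0.0081, 0.203]
ft_force: [0.3, -0.5, 0.1]
width: 0.0447
t 13.0167 grasp(clamp) [-0.1344  0.001   0.177 ] w 0.0447 gf 0.0 F(clamp) [ 0.2 -0.5  0.1] q [-0.32 -0.39 -0.45  1.52  0.    1.01] zc [-0.004  0.007 -1.   ] yc [ 1.     0.004 -0.004]
slab 328 [-0.0186 -0.0012  0.1002] [array([-0.0186, -0.0015]), array([0.0304, 0.0603]), np.float64(0.7267)]
t [-0.0013  0.0015  0.1316] a [-0.0049 -0.0084  0.0024] tgt [ 0.4411 -0.0088  0.071 ]
```

```bash

python3 -m creep '[{"tx":-0.001,"ty":0.001,"tz":0.03,"ax":-0.005,"ay":-0.008,"az":0.002,"grip":0.045},{"tx":-0.001,"ty":0.001,"tz":0.06,"ax":-0.005,"ay":-0.008,"az":0.002,"grip":0.045},{"tx":-0.001,"ty":0.001,"tz":0.09,"ax":-0.005,"ay":-0.008,"az":0.002,"grip":0.045},{"tx":-0.001,"ty":0.001,"tz":0.115,"ax":-0.005,"ay":-0.008,"az":0.002,"grip":0.045},{"tx":-0.001,"ty":0.001,"tz":0.128,"ax":-0.005,"ay":-0.008,"az":0.002,"grip":0.045},{"tx":-0.001,"ty":0.001,"tz":0.128,"ax":-0.005,"ay":-0.008,"az":0.002,"grip":0.045},{"tx":-0.001,"ty":0.001,"tz":0.128,"ax":-0.005,"ay":-0.008,"az":0.002,"grip":0},{"tx":-0.001,"ty":0.001,"tz":0.128,"ax":-0.005,"ay":-0.008,"az":0.002,"grip":0},{"tx":-0.001,"ty":0.001,"tz":0.128,"ax":-0.005,"ay":-0.008,"az":0.002,"grip":0},{"tx":-0.001,"ty":0.001,"tz":0.128,"ax":-0.005,"ay":-0.008,"az":0.002,"grip":0},{"tx":-0.001,"ty":0.001,"tz":0.128,"ax":-0.005,"ay":-0.008,"az":0.002,"grip":0},{"tx":-0.001,"ty":0.001,"tz":0.128,"ax":-0.005,"ay":-0.008,"az":0.002,"grip":0}]' | grep -E 'ft_force|pos|width'
python3 - <<'E'
from h import *
now()
E
```

```text
position: [0.4415, -0.01, 0.0759]
ft_force: [0.9, -2.4, 7.0]
width: 0.0126
t 14.0667 grasp(clamp) [-0.1334 -0.0012  0.0499] w 0.0126 gf 61.0 F(clamp) [ 0.3 -2.5  7. ] q [-0.32 -0.36 -0.66  1.27 -0.    1.02] zc [ 0.002 -0.004 -1.   ] yc [ 1.    -0.001  0.002]
```

```bash

python3 -m creep '[{"tx":0,"ty":0.0015,"tz":0,"ax":0,"ay":0,"az":0,"grip":0},{"tx":0,"ty":0.003,"tz":0,"ax":0,"ay":0,"az":0,"grip":0},{"tx":0,"ty":0.0045,"tz":0,"ax":0,"ay":0,"az":0,"grip":0},{"tx":0,"ty":0.006,"tz":0,"ax":0,"ay":0,"az":0,"grip":0},{"tx":0,"ty":0.0075,"tz":0,"ax":0,"ay":0,"az":0,"grip":0},{"tx":0,"ty":0.009,"tz":0,"ax":0,"ay":0,"az":0,"grip":0},{"tx":0,"ty":0.0105,"tz":0,"ax":0,"ay":0,"az":0,"grip":0},{"tx":0,"ty":0.012,"tz":0,"ax":0,"ay":0,"az":0,"grip":0},{"tx":0,"ty":0.0135,"tz":0,"ax":0,"ay":0,"az":0,"grip":0},{"tx":0,"ty":0.015,"tz":0,"ax":0,"ay":0,"az":0,"grip":0},{"tx":0,"ty":0.016,"tz":0,"ax":0,"ay":0,"az":0,"grip":0},{"tx":0,"ty":0.016,"tz":0,"ax":0,"ay":0,"az":0,"grip":0}]' | grep -E 'ft_force|pos|width'
python3 -c "
from h import *
now()"
python3 -m creep '[{"tx":0,"ty":0.001,"tz":0,"ax":0,"ay":0,"az":0,"grip":0},{"tx":0,"ty":0.002,"tz":0,"ax":0,"ay":0,"az":0,"grip":0},{"tx":0,"ty":0.003,"tz":0,"ax":0,"ay":0,"az":0,"grip":0},{"tx":0,"ty":0.0035,"tz":0,"ax":0,"ay":0,"az":0,"grip":0}]' | grep -E 'ft_force'
python3 -c "
from h import *
now()"
```

```text
position: [0.4565, -0.0064, 0.0759]
ft_force: [-4.0, -4.7, 9.1]
width: 0.0127
t 15.0667 grasp(clamp) [-0.1179 -0.0012  0.0499] w 0.0127 gf 61.4 F(clamp) [-4.9 -3.6  9.1] q [-0.3  -0.3  -0.61  1.26 -0.    1.04] zc [ 0.    -0.004 -1.   ] yc [ 1.    -0.001  0.   ]
ft_force: [-8.8, -5.7, 11.8]
t 15.4 grasp(clamp) [-0.115  -0.0012  0.0499] w 0.0128 gf 61.9 F(clamp) [-9.9 -3.5 11.8] q [-0.3  -0.29 -0.61  1.26 -0.    1.04] zc [-0.001 -0.004 -1.   ] yc [ 1.    -0.001 -0.001]
```

Small steps now, watching the force.

```bash

python3 -m creep '[{"tx":0,"ty":0.0007,"tz":0,"ax":0,"ay":0,"az":0,"grip":0},{"tx":0,"ty":0.0014,"tz":0,"ax":0,"ay":0,"az":0,"grip":0},{"tx":0,"ty":0.002,"tz":0,"ax":0,"ay":0,"az":0,"grip":0}]' >/dev/null
python3 -c "
from h import *
now()"
python3 -m creep '[{"tx":0,"ty":0.0005,"tz":0,"ax":0,"ay":0,"az":0,"grip":0},{"tx":0,"ty":0.001,"tz":0,"ax":0,"ay":0,"az":0,"grip":0}]' >/dev/null
python3 -c "
from h import *
now()"
```

```text
t 15.65 grasp(clamp) [-0.1131 -0.0012  0.0499] w 0.0129 gf 61.9 F(clamp) [-9.7 -3.2 12. ] q [-0.29 -0.29 -0.6   1.26 -0.    1.04] zc [-0.001 -0.004 -1.   ] yc [ 1.    -0.001 -0.001]
t 15.8167 grasp(clamp) [-0.1121 -0.0012  0.0499] w 0.0127 gf 61.9 F(clamp) [-9.4 -3.2 11.9] q [-0.29 -0.28 -0.6   1.26 -0.    1.05] zc [-0.001 -0.004 -1.   ] yc [ 1.    -0.001 -0.001]
```

```bash

python3 -m creep '[{"tx":0,"ty":0.0005,"tz":0,"ax":0,"ay":0,"az":0,"grip":0},{"tx":0,"ty":0.001,"tz":0,"ax":0,"ay":0,"az":0,"grip":0}]' >/dev/null
python3 -c "
from h import *
now()"
python3 -m creep '[{"tx":0,"ty":0.0004,"tz":0,"ax":0,"ay":0,"az":0,"grip":0},{"tx":0,"ty":0.0004,"tz":0,"ax":0,"ay":0,"az":0,"grip":0}]' >/dev/null
python3 - <<'E'
from h import *
now()
s=snap('top'); P,r,c=cloud(s,np.ones((480,640),bool)); L=(P-S)@C
q=L[(abs(L[:,2]-.1)<.006)&(abs(L[:,0]+.018)<.03)&(abs(L[:,1])<.05)]
print('slab',len(q),q.mean(0).round(4),[np.round(v,4) for v in cv2.minAreaRect(q[:,:2].astype(np.float32))])
E
```

```text
t 15.9833 grasp(clamp) [-0.112  -0.0012  0.0499] w 0.0125 gf 62.8 F(clamp) [-18.4  -5.2  18.1] q [-0.29 -0.28 -0.59  1.26 -0.01  1.05] zc [-0.004 -0.004 -1.   ] yc [ 1.    -0.001 -0.004]
t 16.15 grasp(clamp) [-0.112  -0.0012  0.0498] w 0.0128 gf 62.8 F(clamp) [-18.6  -4.5  18.9] q [-0.29 -0.28 -0.59  1.26 -0.01  1.05] zc [-0.004 -0.004 -1.   ] yc [ 1.    -0.001 -0.004]
slab 322 [-0.0147 -0.0018  0.0999] [array([-0.0147, -0.002 ]), array([0.0607, 0.0303]), np.float64(89.9835)]
```

The jaw is hard against the slab: force has risen to 18 N, it has stopped moving and the gap is about 30 mm. I'll release and retreat.

```bash

python3 -m creep '[{"tx":0,"ty":0,"tz":0,"ax":0,"ay":0,"az":0,"grip":0.04},{"tx":0,"ty":0,"tz":0,"ax":0,"ay":0,"az":0,"grip":0.04},{"tx":0,"ty":0,"tz":0,"ax":0,"ay":0,"az":0,"grip":0.04},{"tx":0,"ty":0,"tz":0,"ax":0,"ay":0,"az":0,"grip":0.04},{"tx":0,"ty":0,"tz":-0.03,"ax":0,"ay":0,"az":0,"grip":0.04},{"tx":0,"ty":0,"tz":-0.07,"ax":0,"ay":0,"az":0,"grip":0.04},{"tx":0,"ty":0,"tz":-0.11,"ax":0,"ay":0,"az":0,"grip":0.04},{"tx":0,"ty":-0.02,"tz":-0.14,"ax":0,"ay":0,"az":0,"grip":0.04},{"tx":0,"ty":-0.02,"tz":-0.14,"ax":0,"ay":0,"az":0,"grip":0.04},{"tx":0,"ty":-0.02,"tz":-0.14,"ax":0,"ay":0,"az":0,"grip":0.04}]' >/dev/null
python3 - <<'E'
from h import *
now()
s=snap('top'); P,r,c=cloud(s,np.ones((480,640),bool)); L=(P-S)@C
for n,m in [('slab',(abs(L[:,2]-.1)<.006)&(abs(L[:,0]+.018)<.03)&(abs(L[:,1])<.05)),('handle',(abs(L[:,2]-.053)<.006)&(abs(L[:,0]+.115)<.03)&(abs(L[:,1])<.05))]:
    q=L[m]; print(n,len(q),q.mean(0).round(4),[np.round(v,4) for v in cv2.minAreaRect(q[:,:2].astype(np.float32))] if len(q) else '')
s=snap('side','s5.png')
E
```

```text
t 17.0333 grasp(clamp) [-0.1295 -0.0007  0.1906] w 0.0399 gf 0.0 F(clamp) [ 0.6 -0.8 -0.6] q [-0.31 -0.39 -0.43  1.53 -0.    1.02] zc [ 0.003 -0.004 -1.   ] yc [ 1.    -0.001  0.003]
slab 325 [-0.0147 -0.0017  0.0999] [array([-0.0146, -0.002 ]), array([0.0303, 0.0606]), np.float64(0.1172)]
handle 40 [-0.1105  0.0106  0.0531] [array([-0.1115,  0.0091]), array([0.0128, 0.0212]), np.float64(0.1443)]
```

View pics/s5.png

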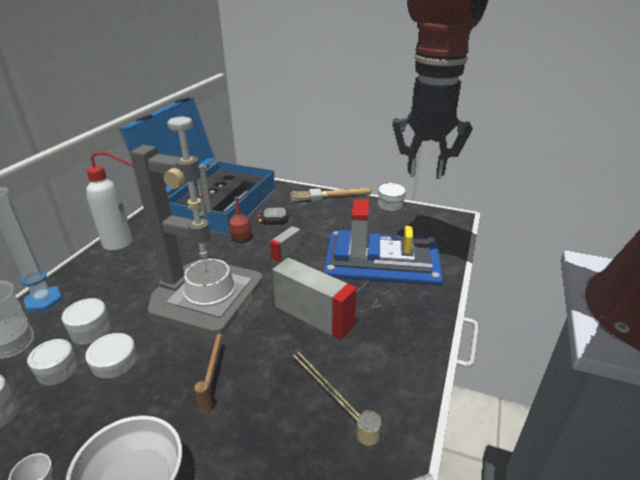

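The slab stands red end up at (360,232), clamped between the jaws. The handle is at (408,240) and the gripper is clear. The tin, mould and mallet have not moved.

```bash
python3 -c "
from workcell import bot
print(bot.finish_job())"
```

```text
the job is handed in; nothing more can be done
None
```

The slab is standing on its plain end, red end up, about 2 mm off mid-jaw and held snugly against the fixed jaw; the job was handed in at about 17 s, but the judge's verdict was not reported.

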